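# Reset the mixer drive and hold its cover over the screw holes

## Task

The overload switch of the opened mixer drive has tripped: push its sprung reset plunger all the way down and let it come back up. Then pick up the loose cover plate by its handle and hold it level, hovering about 2 cm above the drive unit's rim without touching it, notch over the plunger and all four screw holes in line with the threaded holes below, ready for a colleague to start the screws. Finish still holding it there, and leave the other things on the bench where they are.

Things in the scene. Friction and masses are not known exactly. Their poses are not given: they have to be found in the camera images.
- drive: opened drive unit of a lab mixer, fixed: grey metal box 120 (its x) x 150 (its y) mm on a black foot plate 140 x 170 x 12 mm; open top, rim 70 mm above the bench, only the plunger stands higher. Origin: centre of its underside; x points from its front (two round grey knobs) to its back, y to its left, z up.
- plunger_top (a point): centre of the top face of the reset plunger's white round head (18 mm across), 82 mm above the bench when released, inside the drive unit near the middle of its front edge (42 mm in front of the unit's centre). It is pushed straight down; a spring brings it back up.
- plunger (a joint): stroke of the reset plunger in m: 0 released, 0.010 fully down at its stop. The spring needs 2 N to start and 5 N to be fully down.
- cover: loose cover plate of the drive unit, flat on the bench, handle up: aluminium, 120 (x) x 150 (y) x 4 mm, about 0.26 kg, a 10 mm hole at each corner, a notch 26 mm deep and 40 mm wide in the middle of its front (-x) edge for the plunger. Origin: centre of its underside; x from the notched front edge to the back, y left, z up: the same as the drive unit's axes when the right way round.
- cover_grip (a point): centre of the black handle bar on the cover plate: bar 80 mm long along the plate's y, 12 mm wide (plate's x), 14 mm high, its centre 32 mm above the plate's underside and 4 mm behind (+x of) the plate's centre; 21 mm free height between plate and bar, two posts 36 mm either side of its centre. Axes as the cover plate's.
- thread_fl (a point): threaded screw hole (6 mm, dark) in the top of the front left corner post of the drive unit, level with the rim, 48 mm in x and 63 mm in y from the unit's centre
- thread_fr (a point): threaded screw hole (6 mm, dark) in the top of the front right corner post of the drive unit, level with the rim, 48 mm in x and 63 mm in y from the unit's centre
- thread_bl (a point): threaded screw hole (6 mm, dark) in the top of the back left corner post of the drive unit, level with the rim, 48 mm in x and 63 mm in y from the unit's centre
- thread_br (a point): threaded screw hole (6 mm, dark) in the top of the back right corner post of the drive unit, level with the rim, 48 mm in x and 63 mm in y from the unit's centre
- hole_fl (a point): centre of the front left 10 mm screw hole of the cover plate, at the underside, 48 mm in x and 63 mm in y from the plate's centre; belongs over thread_fl
- hole_fr (a point): centre of the front right 10 mm screw hole of the cover plate, at the underside, 48 mm in x and 63 mm in y from the plate's centre; belongs over thread_fr
- hole_bl (a point): centre of the back left 10 mm screw hole of the cover plate, at the underside, 48 mm in x and 63 mm in y from the plate's centre; belongs over thread_bl
- hole_br (a point): centre of the back right 10 mm screw hole of the cover plate, at the underside, 48 mm in x and 63 mm in y from the plate's centre; belongs over thread_br
- screw_dish: small round steel dish with four screws, 60 mm across, 18 mm high; a bystander, to be left alone. Origin: centre of its underside
- screwdriver: black-handled screwdriver lying down, 190 mm long; a bystander, to be left alone. Origin: within the tool, at bench level
- bottle_mid: plastic sample bottle with a white cap, 62 mm across, 134 mm high, standing between drive unit and cover plate; a bystander, to be left alone. Origin: centre of its underside
- bottle_back: plastic sample bottle with a white cap, 62 mm across, 134 mm high, farther back; a bystander, to be left alone. Origin: centre of its underside
- white_carton: white carton 110 x 170 x 50 mm; a bystander, to be left alone. Origin: centre of its underside
- amber_bottle: small amber bottle, 36 mm across, 70 mm high; a bystander, to be left alone. Origin: centre of its underside
- glove_box: blue glove carton 120 x 230 x 75 mm; a bystander, to be left alone. Origin: centre of its underside
There are look-alikes about, which are no part of the job. There is more than one size of the drive; the job needs the largest.

How it is judged:
By the outcome, as a careful person would: the job done as asked, in the order asked, and still so for the second after the job is handed in, while the arm keeps its last pose, push and grip.
It also fails if it takes over 58 s, if anything falls off the work surface, if the arm or the gripper's body presses on something with over 40 N, if the wrist force passes 120 N, or if a joint passes its speed limit or range.

## Robot

A 7-joint arm with a two-finger parallel gripper is mounted at the origin on the work surface. World frame = base frame: x ahead of the robot, y to its left, z up, the work surface at z = 0. Lengths are in m, angles in rad, forces in N, time in s.
With the tool pointing down it reaches from about 0.4 to 0.875 m from the base axis. Payload 19.3 kg.
Tool frame: the origin (TCP) lies between the finger pads; the fingertips stand bot.tcp_to_tips ahead of it and the grasp point (between the pads) is the TCP (bot.tcp_to_tips is the distance from the TCP to the fingertips, in m); z points along the fingers, y is the line along which they close (so a half turn about z gives the same grasp; the last joint's range is limited). The gripper opens to 85 mm and grips with 20 to 120 N. Pads are 22 mm wide; open, the fingers measure 114 mm over their backs; the gripper's body (76 mm by 85 mm) begins 54 mm behind the grasp point. The pads swing forward as they close: fully open they stand 13 mm farther back than shut.
Start: joints at [-0.07, 0.521, -0.036, 1.599, 0.021, 1.021, -0.113], TCP at [0.625, -0, 0.25] pointing down, gripper open.
Joint ranges: [-2.91, 2.91], [-0.3, 2.13], [-1.5, 1.42], [0.17, 2.43], [-1.26, 4.41], [0.16, 1.93], [-2.52, 2.52]. Speed limits (rad/s): [1.89, 1.89, 2.39, 2.39, 3.01, 3.01, 3.01].

## Interface

Orientations are given as [roll, pitch, yaw] about the fixed x, y, z axes, in that order (R = Rz(yaw) Ry(pitch) Rx(roll)).
In Python, from workcell import telemetry, grab_frame, bot gives the robot as it stands. The module is installed in compiled form; this text tells all that it offers.
- The arm moves only by the shell command python3 -m crank 'ROWS' [FORCE]. ROWS is text: rows parted by semicolons, each of 7 numbers parted by spaces: the finger opening in m, from 0 to 0.0854, then the shift along the tool's x, y, z in m, then the turn, a rotation vector about the tool's x, y, z in degrees. A call has exactly 8 rows; each row shifts and turns the commanded pose from where the row before left it, along the tool's axes as they then stand; what a row does not reach is not made up. A row lasts 1/12 s, in which the tool goes at most 41.7 mm and 7.16 degrees, less where a joint would pass 70% of its speed; a pose out of reach is approached as far as the arm can. A call with a gripper value outside its range is refused whole. The fingers move at their own pace and stop on an object; FORCE is the grip in N (left out, the last holds). Time passes only in rows, so rows that do not move let the fingers close, or fill a call up. It gives the time, the measured TCP pose, the force, the opening and the grip force at its end, in the units of the state.
- telemetry.observe(): the state, without advancing time (a new reading comes with each control period).
- grab_frame(name): name is "scene" or "side" or "wrist"; returns a dict with "pixels" (420x560x3 uint8, red, green, blue), "depth" (420x560 float32, m along the optical axis (not along the pixel's ray), 0 where there is no reading), "vertical_fov" (degrees; the focal length in pixels is half the picture's height over the tangent of half this angle, whatever the lens; pixels are square), "cx", "cy" (the principal point, pixels), "R" (3x3) and "t" (3): a world point X has camera coordinates R X + t; the wrist camera has in their place "hand_eye" (4x4, takes a point from camera to tool coordinates, whose origin is the TCP and whose axes are the flange's). Camera axes: x right, y down, z forward; pixel columns grow to the right and rows downward; lengths in m; the calibration is good to about 2 mm. A picture is of the moment at which its call begins: read the wrist's pose just before it.
- bot.job_done(): hands the job in; it is judged then, once.
The state is a dict: "clock": time; "qpos": joint angles; "qd": joint speeds; "joint_efforts": joint torques, N m; "position": TCP position; "tool_rot": TCP orientation; "force": force on the tool from outside, world axes, zero at the start; "moment": the same for the moment, N m; "grip_width": finger opening in m; "finger_force": force on a finger pad.
Only numpy, scipy, OpenCV 4.12 (cv2) and the standard library are available. Lean on these libraries where they do the work, as an engineer would, in place of code of your own. Each camera call takes 0.05 s, during which the arm holds its last target. There are 200 camera calls.

## Working session

There is one attempt and no reset: what is moved stays moved. The work goes in short steps, Python scripts to look and compute and a shell command to move; the robot and the scene stay as the last step left them, time stands still between calls to the robot, and variables do not carry over. Pictures are saved under pics/ and viewed, at most 10 in all, crops included, and the job is handed in when it is done.

```bash
mkdir -p pics
cat > h.py <<'E'
import numpy as np, cv2
from workcell import telemetry, grab_frame, bot
from scipy.spatial.transform import Rotation as Ro
def frame(n):
    s=telemetry.observe(); f=grab_frame(n)
    h,w=f["pixels"].shape[:2]; fl=h/2/np.tan(np.radians(f["vertical_fov"])/2)
    K=np.array([[fl,0,f["cx"]],[0,fl,f["cy"]],[0,0,1]])
    if n=="wrist":
        T=np.eye(4);T[:3,:3]=Ro.from_euler('xyz',s["tool_rot"]).as_matrix();T[:3,3]=s["position"]
        T=T@np.array(f["hand_eye"]); R=T[:3,:3].T; t=-R@T[:3,3]
    else: R,t=np.array(f["R"]),np.array(f["t"])
    return dict(im=f["pixels"],d=f["depth"],K=K,R=R,t=t)
def onplane(f,u,v,z):
    d=f["R"].T@np.linalg.inv(f["K"])@np.array([u,v,1.]); c=-f["R"].T@f["t"]
    return c+d*(z-c[2])/d[2]
def depthpt(f,u,v):
    z=f["d"][int(v),int(u)]
    return f["R"].T@(np.linalg.inv(f["K"])@np.array([u,v,1.])*z-f["t"])
def proj(f,X):
    p=f["K"]@(f["R"]@np.asarray(X)+f["t"]); return p[:2]/p[2]
def tri(fs,px):
    A=[];b=[]
    for f,(u,v) in zip(fs,px):
        d=f["R"].T@np.linalg.inv(f["K"])@np.array([u,v,1.]);d/=np.linalg.norm(d);c=-f["R"].T@f["t"]
        M=np.eye(3)-np.outer(d,d);A.append(M);b.append(M@c)
    return np.linalg.solve(sum(A),sum(b))
def save(f,n): cv2.imwrite("pics/"+n,cv2.cvtColor(f["im"],cv2.COLOR_RGB2BGR))
E
python3 - <<'E'
from h import *
for n in ("scene","side","wrist"):
    f=frame(n); save(f,n+"0.png"); print(n,-f["R"].T@f["t"],f["R"][2],f["K"][0,0])
print(telemetry.observe(),bot.tcp_to_tips)
E
```

```text
scene [ 1.04045376 -0.46322601  0.88374204] [-0.45983502  0.43647459 -0.77333155] 395.8004932699046
side [0.10026386 0.92294681 0.98571295] [ 0.32297832 -0.68214589 -0.65601981] 471.94869776285736
wrist [0.62453986 0.08136042 0.37389923] [-0.00230154 -0.31673834 -0.94851016] 302.52112270201366
{'clock': 0.15, 'qpos': array([-0.07018132,  0.5218881 , -0.03628848,  1.59982664,  0.02121361,
        1.02109493, -0.11279842]), 'qd': array([ 3.59750711e-04, -1.19581628e-03,  1.03920262e-03, -1.72138902e-03,
       -1.18118700e-03,  8.03357210e-04, -2.85200350e-05]), 'joint_efforts': array([ 4.00798544e-04, -9.27376485e+01,  1.98035471e+00, -3.70049715e+01,
        1.79930578e-02,  6.46477114e-03, -1.41420460e-05]), 'position': array([ 6.24788101e-01, -6.40679388e-05,  2.49869579e-01]), 'tool_rot': array([-3.14076493e+00,  8.50791858e-05,  1.57073938e+00]), 'force': array([ 0.42480115, -0.48852075,  0.11120238]), 'moment': array([ 0.03894465, -0.01868275, -0.01092858]), 'finger_force': 0.0, 'grip_width': 0.08532415420467293} 0.019
```

View pics/scene0.png

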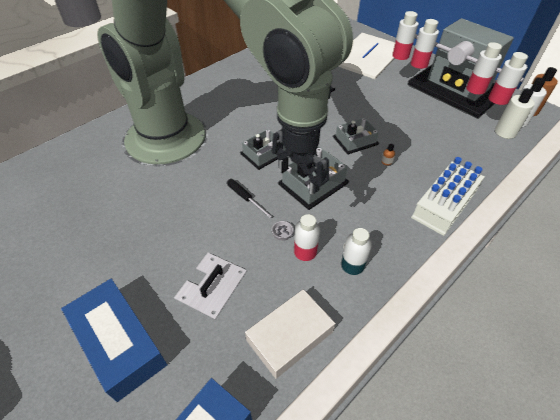

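View pics/side0.png

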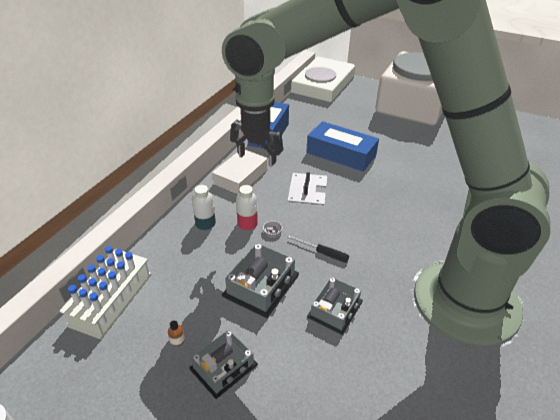

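The largest drive is in the middle: side (262,278), scene (313,180). There are two smaller look-alikes either side of it. The cover is at side (309,188), scene (211,285), with its notch towards the robot.

Run:
```python
from h import *
s=frame("scene"); d=frame("side"); w=frame("wrist")
print("cover grip tri",tri([s,d],[(212,279),(307,184)]))
print("bar depth scene",depthpt(s,212,279),"side",depthpt(d,307,184))
for n,p in dict(drivec=(260,272),plunger=(275,273),corner_a=(257,248),corner_b=(295,258),corner_c=(264,297),corner_d=(227,278)).items(): print(n,onplane(d,*p,0.07),depthpt(d,*p))
for n,p in dict(bm=(246,188),bb=(203,190)).items(): print(n,onplane(d,*p,.134))
print("dish",onplane(d,272,230,0.01)); 
for p in [(290,239),(330,253)]: print("sd",onplane(d,*p,.01))
big=lambda im,u,v,r:cv2.resize(im[v-r:v+r,u-r:u+r],None,fx=400/(2*r),fy=400/(2*r),interpolation=cv2.INTER_CUBIC)
cv2.imwrite("pics/crop0.png",cv2.cvtColor(np.hstack([big(d["im"],262,276,45),big(d["im"],309,188,40)]),cv2.COLOR_RGB2BGR))
```

```text
cover grip tri [ 0.56541199 -0.23455494  0.02030808]
bar depth scene [ 0.5752373  -0.23805167  0.03589638] side [ 0.55528956 -0.21268537  0.03953449]
drivec [0.49782858 0.21589005 0.07      ] [0.5106706  0.1930509  0.04042089]
plunger [0.46200973 0.20139241 0.07      ] [0.45831197 0.20876813 0.07936041]
corner_a [0.54585786 0.14394447 0.07      ] [0.54809203 0.14003861 0.06540868]
corner_b [0.43865227 0.13047317 0.07      ] [4.64507721e-01 6.99221412e-02 3.25542116e-05]
corner_c [0.4508095  0.28250877 0.07      ] [0.45196601 0.28039586 0.06697892]
corner_d [0.56257549 0.27156715 0.07      ] [0.56632295 0.26628712 0.0625773 ]
bm [ 6.59437133e-01 -2.49547172e-04  1.34000000e-01]
bb [0.76450226 0.0647779  0.134     ]
dish [0.57115767 0.00612879 0.01      ]
sd [0.5064045  0.01611181 0.01      ]
sd [0.37996478 0.01519774 0.01      ]
```

View pics/crop0.png

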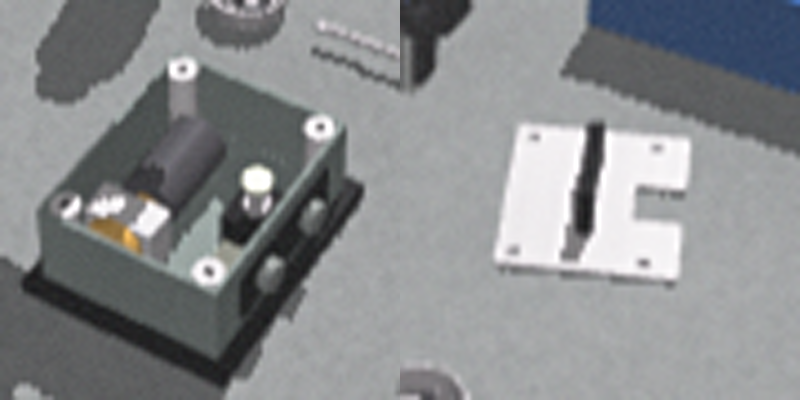

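View pics/wrist0.png

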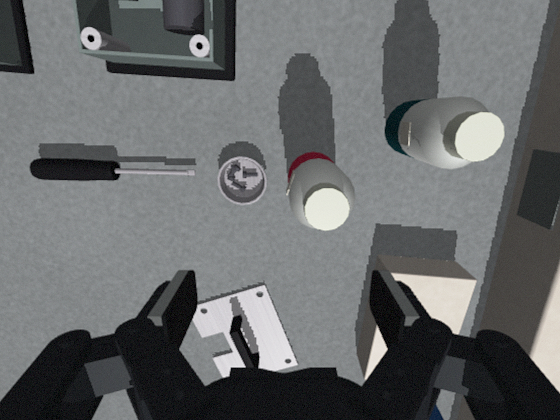

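```bash
cat > fit.py <<'E'
from h import *
M=np.array([[-.048,.063],[-.048,-.063],[.048,.063],[.048,-.063]]) #fl fr bl br
def fit2(P,M=M):
    P=np.asarray(P)[:,:2];c=P.mean(0);m=M.mean(0)
    a=M-m;b=P-c; th=np.arctan2((a[:,0]*b[:,1]-a[:,1]*b[:,0]).sum(),(a*b).sum())
    R=np.array([[np.cos(th),-np.sin(th)],[np.sin(th),np.cos(th)]])
    o=c-R@m; res=P-(M@R.T+o); s=np.linalg.norm(b)/np.linalg.norm(a)
    return o,np.degrees(th),s,np.abs(res).max()
E
python3 - <<'E'
from fit import *
d=frame("side")
D=[(264,292),(288.8,259.6),(232.3,277.6),(257.7,246.5)]
C=[(317.8,200.4),(320.4,177.6),(291.8,197.8),(295.8,175.4)]
print("drive",fit2([onplane(d,*p,.07) for p in D]))
print("plunger",onplane(d,274.8,271.5,.082))
print("cover",fit2([onplane(d,*p,.004) for p in C]))
E
```

```text
drive (array([0.50177187, 0.2036067 ]), np.float64(-2.749577346389489), np.float64(0.9959611101339028), np.float64(0.0014009917574074882))
plunger [0.46000297 0.2065966  0.082     ]
cover (array([ 0.56622791, -0.23716959]), np.float64(18.870556874995415), np.float64(0.9487620708999845), np.float64(0.005341001807473655))
```

```bash
python3 -m crank '0 0.0275 -0.018 0 0 0 0;0 0.0275 -0.018 0 0 0 0;0 0.0275 -0.018 0 0 0 0;0 0.0275 -0.018 0 0 0 0;0 0.0275 -0.018 0 0 0 0;0 0.0275 -0.018 0 0 0 0;0 0.0275 -0.018 0 0 0 0;0 0.0275 -0.018 0 0 0 0' 60
python3 - <<'E'
from h import *
f=frame("wrist"); save(f,"w1.png"); print(telemetry.observe()["position"])
print([proj(f,p) for p in [(0.46,.206,.082),(.5018,.2036,.07)]])
E
```

```text
clock: 1.02
position: [0.4799, 0.2211, 0.2504]
tool_rot: [3.141, -0.0, 1.571]
force: [0.5, 0.5, 0.1]
grip_width: -0.0003
finger_force: 0.0
[0.47651477 0.22701617 0.25049523]
[array([264.09185554, 210.79976461]), array([304.31351861, 209.3797612 ])]
```

View pics/w1.png

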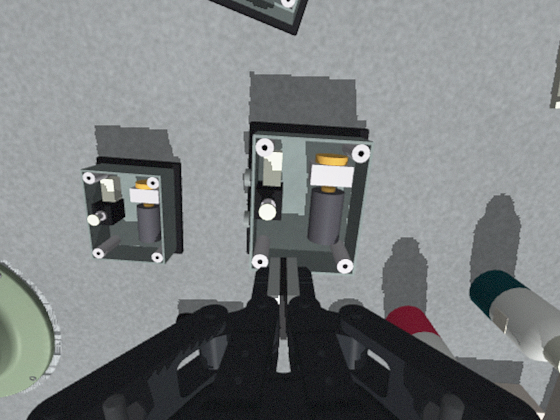

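Threads appear at (265,147), (260,262), (361,154) and (345,266), and the plunger head at (267,210), close to the prediction. I'll refine them by white blobs, with a second view from the side camera.

```bash
cat > blob.py <<'E'
from fit import *
def blob(f,u,v,r=12,th=185):
    u0,v0=int(u)-r,int(v)-r; p=f["im"][v0:v0+2*r+1,u0:u0+2*r+1].min(2)
    m=(p>th).astype(np.uint8); n,l,st,c=cv2.connectedComponentsWithStats(m)
    if n<2: return None
    k=1+np.argmax(st[1:,4]); cn,_=cv2.findContours((l==k).astype(np.uint8),0,2)
    (x,y),_,_=cv2.minAreaRect(max(cn,key=cv2.contourArea)); return (u0+x,v0+y)
E
python3 - <<'E'
from blob import *
f=frame("wrist"); d=frame("side")
W=[blob(f,*p) for p in [(265,147),(260,262),(361,154),(345,266)]]; pw=blob(f,267,210)
D=[blob(d,*p,6,170) for p in [(264,292),(288.8,259.6),(232.3,277.6),(257.7,246.5)]]; pd=blob(d,274.8,271.5,5,170)
print(W,pw);print(D,pd)
print("wrist",fit2([onplane(f,*p,.07) for p in W]))
if all(D): print("side",fit2([onplane(d,*p,.07) for p in D])); print("tri",[tri([f,d],q).round(4) for q in zip(W,D)])
print(onplane(f,*pw,.082), pd and (onplane(d,*pd,.082),tri([f,d],[pw,pd])))
print(telemetry.observe()["position"],telemetry.observe()["tool_rot"])
E
```

```text
[(268.0, 152.0), (261.22307682037354, 263.4846143722534), (364.0, 158.5), (347.5, 271.5)] (270.5, 216.0)
[(263.8199996948242, 291.26000022888184), (288.7500009536743, 259.25000047683716), (231.0, 276.5), (258.0, 245.5)] (274.5, 270.5)
wrist (array([0.50444971, 0.20403408]), np.float64(-4.004305541182467), np.float64(1.0055397178907084), np.float64(0.0014929792301813238))
side (array([0.50378571, 0.20153642]), np.float64(-3.6339848636829255), np.float64(1.0072832123806235), np.float64(0.0013270160414315946))
tri [array([0.4596, 0.2695, 0.0723]), array([0.451 , 0.1458, 0.0726]), array([0.5557, 0.2641, 0.0719]), array([0.5482, 0.1361, 0.071 ])]
[0.46292543 0.20661859 0.082     ] (array([0.46221244, 0.20394022, 0.082     ]), array([0.46219739, 0.20632095, 0.08370366]))
[0.47982315 0.22213079 0.25050173] [-3.1415475e+00 -7.0470674e-04  1.5748547e+00]
```

```bash
python3 -m crank '0 -0.0026 -0.0029 0.0225 0 0 0;0 -0.0026 -0.0029 0.0225 0 0 0;0 -0.0026 -0.0029 0.0225 0 0 0;0 -0.0026 -0.0029 0.0225 0 0 0;0 -0.0026 -0.0029 0.0225 0 0 0;0 -0.0026 -0.0029 0.0225 0 0 0;0 0 0 0 0 0 0;0 0 0 0 0 0 0'
python3 - <<'E'
from h import *
f=frame("wrist"); save(f,"w2.png"); print(telemetry.observe()["position"],telemetry.observe()["force"])
d=frame("side"); save(d,"s2.png")
i=d["im"][225:315,215:305]
cv2.imwrite("pics/c2.png",cv2.cvtColor(np.hstack([cv2.resize(f["im"][100:380,100:400],(428,400)),cv2.resize(i,(370,400))]),4))
E
```

```text
clock: 1.83
position: [0.4637, 0.2036, 0.1151]
tool_rot: [-3.14, 0.001, 1.57]
force: [0.6, -0.7, 0.5]
grip_width: -0.0002
finger_force: 0.0
[0.46430475 0.2040901  0.11598429] [-0.20157316 -0.23952989  0.54258002]
```

View pics/c2.png

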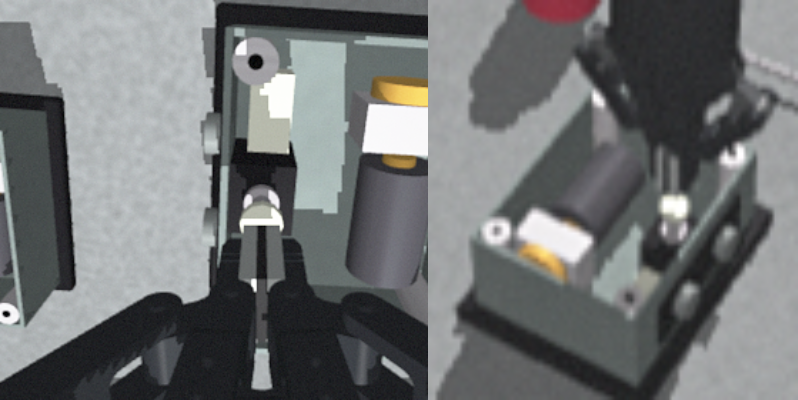

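The fingertips stand right over the white head, so I can press.

```bash
python3 -m crank '0 0.0015 -0.001 0.005 0 0 0;0 0.0005 0 0.005 0 0 0;0 0 0 0.005 0 0 0;0 0 0 0.003 0 0 0;0 0 0 0.002 0 0 0;0 0 0 0 0 0 0;0 0 0 0 0 0 0;0 0 0 0 0 0 0'; python3 -m crank '0 0 0 0.002 0 0 0;0 0 0 0 0 0 0;0 0 0 0.002 0 0 0;0 0 0 0 0 0 0;0 0 0 0 0 0 0;0 0 0 0 0 0 0;0 0 0 0 0 0 0;0 0 0 0 0 0 0'
```

```text
clock: 2.6
position: [0.4628, 0.2066, 0.0955]
tool_rot: [3.141, -0.0, 1.571]
force: [1.3, 2.3, 3.5]
grip_width: 0.0003
finger_force: 1.7
clock: 3.27
position: [0.4627, 0.2065, 0.0914]
tool_rot: [3.141, -0.0, 1.571]
force: [2.1, 3.1, 3.9]
grip_width: 0.0001
finger_force: 2.4
```

```bash
python3 -m crank '0 0 0 0.001 0 0 0;0 0 0 0 0 0 0;0 0 0 0 0 0 0;0 0 0 0.0005 0 0 0;0 0 0 0 0 0 0;0 0 0 0 0 0 0;0 0 0 0 0 0 0;0 0 0 0 0 0 0'
```

```text
clock: 3.93
position: [0.4628, 0.2065, 0.0907]
tool_rot: [3.141, -0.0, 1.571]
force: [-2.8, 1.7, 28.0]
grip_width: 0.0
finger_force: 14.0
```

Hard stop at stroke ≈10 mm (28 N). Releasing and lifting clear, then checking that the plunger is back up.

```bash
python3 -m crank '0 0 0 -0.005 0 0 0;0 0 0 -0.01 0 0 0;0 0 0 -0.02 0 0 0;0 0 0 -0.035 0 0 0;0 0 0 -0.035 0 0 0;0.08 0 0 -0.03 0 0 0;0.08 -0.02 0.005 -0.02 0 0 0;0.08 -0.035 0.008 0 0 0 -3'
python3 - <<'E'
from blob import *
d=frame("side"); pd=blob(d,274.5,270.5,5,170); print(pd, depthpt(d,*pd), telemetry.observe()["position"])
E
python3 -m crank '0.08 -0.038 0.008 0 0 0 -3;0.08 -0.038 0.008 0 0 0 -3;0.08 -0.038 0.009 0 0 0 -3;0.08 -0.038 0.01 0 0 0 -3;0.08 -0.038 0.01 0 0 0 -3;0.08 -0.038 0.01 0 0 0 -1;0.08 -0.036 0.01 0 0 0 0;0.08 -0.02 0.005 0 0 0 0'
python3 - <<'E'
from h import *
s=telemetry.observe(); print(s["position"],s["tool_rot"],s["force"])
E
```

```text
clock: 4.6
position: [0.4759, 0.1538, 0.2487]
tool_rot: [3.138, -0.002, 1.627]
force: [2.3, -0.2, -0.4]
grip_width: 0.0359
finger_force: 0.0
(274.5, 270.5) [0.4627919  0.20278912 0.0805532 ] [0.47713918 0.14424835 0.24677966]
clock: 5.32
position: [0.6035, -0.1142, 0.2442]
tool_rot: [-3.139, 0.001, 1.899]
force: [0.0, 0.3, -0.6]
grip_width: 0.0803
finger_force: 0.0
[ 0.60347479 -0.11418626  0.24419212] [-3.13939105e+00  7.47575436e-04  1.89858774e+00] [ 0.03453291  0.34027451 -0.63534595]
```

```bash
python3 -m crank '0.08 -0.017 -0.017 0 0 0 0;0.08 -0.017 -0.017 0 0 0 0;0.08 -0.017 -0.017 0 0 0 0;0.08 -0.017 -0.017 0 0 0 0;0.08 0 0 0 0 0 0;0.08 0 0 0 0 0 0;0.08 0 0 0 0 0 0;0.08 0 0 0 0 0 0'
python3 - <<'E'
from h import *
s=telemetry.observe(); print(s["position"],s["tool_rot"])
f=frame("wrist"); save(f,"w3.png")
E
```

```text
clock: 5.98
position: [0.5611, -0.195, 0.2446]
tool_rot: [-3.141, -0.001, 1.903]
force: [0.8, 0.2, 0.4]
grip_width: 0.0799
finger_force: 0.0
[ 0.56105878 -0.19504603  0.24460138] [-3.14106800e+00 -7.03169862e-04  1.90337579e+00]
```

View pics/w3.png

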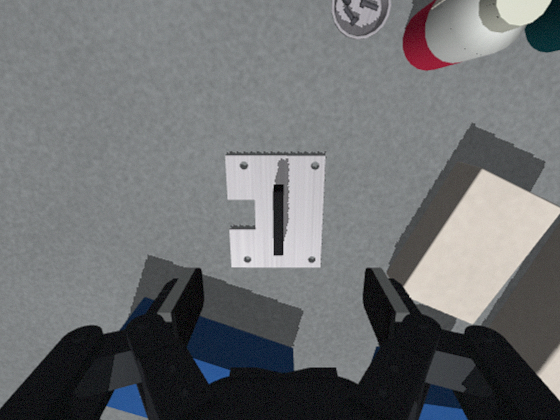

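The cover's holes are at (243,165), (315,166), (248,259) and (312,259). The bar runs from (278,184) to (278,255), nearly aligned with the tool.

```bash
cat > cov.py <<'E'
from fit import *
def darkblob(f,u,v,r=7):
    u0,v0=int(round(u))-r,int(round(v))-r; p=f["im"][v0:v0+2*r+1,u0:u0+2*r+1].astype(float).mean(2)
    w=np.clip(np.median(p)-25-p,0,None); y,x=np.mgrid[:2*r+1,:2*r+1]
    return (u0+(w*x).sum()/w.sum(),v0+(w*y).sum()/w.sum())
E
python3 - <<'E'
from cov import *
f=frame("wrist"); d=frame("side"); s=telemetry.observe()
H=[darkblob(f,*p,5) for p in [(243,165),(248,259),(315,166),(312,259)]]
D=[darkblob(d,*p,2) for p in [(317.8,200.4),(320.4,177.6),(291.8,197.8),(295.8,175.4)]]
print(np.round(H,1).tolist())
o,a,sc,r=fit2([onplane(f,*p,.004) for p in H]); print("cover",o,a,sc,r)
print("tri z",[tri([f,d],q).round(4) for q in zip(H,D)])
m=(f["im"].max(2)<70).astype(np.uint8); m[:150]=0;m[263:]=0;m[:,:262]=0;m[:,300:]=0
n,l,st,c=cv2.connectedComponentsWithStats(m);k=1+np.argmax(st[1:,4]);cn,_=cv2.findContours((l==k).astype(np.uint8),0,2);(bu,bv),wh,an=cv2.minAreaRect(cn[0]);print("bar",bu,bv,wh,an,onplane(f,bu,bv,.036),depthpt(f,bu,bv))
g=o+.004*np.array([np.cos(np.radians(a)),np.sin(np.radians(a))]); print("grip",g)
R=Ro.from_euler('xyz',s["tool_rot"]).as_matrix()
print("shift tool",R.T@(np.array([*g,.032])-s["position"]),"turn tool z",-(a-(np.degrees(s["tool_rot"][2])-90)))
E
```

```text
[[243.2, 165.8], [246.9, 259.2], [314.6, 166.3], [311.1, 259.4]]
cover [ 0.56993574 -0.23890496] 18.804148059658374 0.9610910557046182 0.004691430175429057
tri z [array([ 0.5084, -0.1938,  0.0025]), array([ 0.5492, -0.3131,  0.0025]), array([ 0.5899, -0.1663,  0.002 ]), array([ 0.6305, -0.2855,  0.0021])]
bar 277.5 219.0 (70.0, 9.0) 90.0 [ 0.56676677 -0.23343492  0.036     ] [ 0.56646363 -0.23235958  0.03910437]
grip [ 0.57372225 -0.23761562]
shift tool [-0.04422119 -0.00194273  0.21267675] turn tool z 0.25656238355094274
```

Run:
```python
from cov import *
f=frame("wrist")
m=(f["im"].min(2)>125).astype(np.uint8); m[:140]=0;m[285:]=0;m[:,:215]=0;m[:,340:]=0
n,l,st,c=cv2.connectedComponentsWithStats(m);k=1+np.argmax(st[1:,4]);print(st[k])
cn,_=cv2.findContours((l==k).astype(np.uint8),0,2);cn=max(cn,key=cv2.contourArea)
ap=cv2.approxPolyDP(cn,3,True)[:,0];print(ap.tolist())
a=np.radians(18.8);R=np.array([[np.cos(a),np.sin(a)],[-np.sin(a),np.cos(a)]]);o=np.array([.57,-.239])
H=[darkblob(f,*p,5) for p in [(243,165),(248,259),(315,166),(312,259)]]
for p in list(ap)+H: print(np.round(p,1),(1e3*R@(onplane(f,*p,.004)[:2]-o)).round(1))
print((1e3*R@(onplane(f,277.5,219,.039)[:2]-o)).round(1))
i=f["im"][145:275,215:340];cv2.imwrite("pics/c3.png",cv2.cvtColor(cv2.resize(i,(575,598),interpolation=2),4))
```

```text
[  215   140   125   145 14818]
[[215, 140], [215, 190], [219, 195], [215, 199], [215, 225], [219, 229], [215, 231], [215, 260], [224, 260], [215, 263], [215, 276], [238, 284], [223, 276], [232, 274], [249, 284], [246, 278], [254, 274], [254, 267], [259, 267], [255, 276], [258, 274], [261, 281], [253, 278], [254, 284], [310, 284], [309, 280], [339, 284], [333, 278], [339, 276], [339, 231], [334, 227], [339, 224], [339, 207], [333, 212], [335, 204], [339, 204], [339, 186], [336, 191], [334, 181], [339, 182], [339, 178], [334, 180], [339, 172], [339, 158], [333, 157], [339, 154], [339, 140]]
[215 140] [-75.3  93.1]
[215 190] [-79.4  32.4]
[219 195] [-74.8  26. ]
[215 199] [-80.2  20.8]
[215 225] [-82.5 -14.1]
[219 229] [-77.7 -19.6]
[215 231] [-83.1 -22.4]
[215 260] [-85.9 -64.3]
[224 260] [-73.8 -64.3]
[215 263] [-86.2 -68.8]
[215 276] [-87.5 -88.7]
[238 284] [ -56.6 -101.1]
[223 276] [-76.6 -88.7]
[232 274] [-64.1 -85.5]
[249 284] [ -41.4 -101. ]
[246 278] [-45.2 -91.6]
[254 274] [-34.1 -85.4]
[254 267] [-33.8 -74.6]
[259 267] [-27.  -74.6]
[255 276] [-32.8 -88.5]
[258 274] [-28.6 -85.3]
[261 281] [-24.8 -96.2]
[253 278] [-35.6 -91.6]
[254 284] [ -34.5 -101. ]
[310 284] [  42.8 -100.6]
[309 280] [ 41.2 -94.4]
[339 284] [  82.8 -100.5]
[333 278] [ 74.  -91.1]
[339 276] [ 82.1 -87.9]
[339 231] [ 77.9 -21.7]
[334 227] [ 71.1 -16.2]
[339 224] [ 77.3 -12. ]
[339 207] [75.9 11. ]
[333 212] [68.7  4.3]
[335 204] [70.6 14.9]
[339 204] [75.6 14.9]
[339 186] [74.2 38.2]
[336 191] [70.9 31.8]
[334 181] [67.7 44.4]
[339 182] [73.9 43.2]
[339 178] [73.6 48.2]
[334 180] [67.6 45.7]
[339 172] [73.1 55.6]
[339 158] [72.1 72.6]
[333 157] [64.8 73.7]
[339 154] [71.8 77.3]
[339 140] [70.7 93.7]
[243.1 165.6] [-43.3  63. ]
[247. 259.] [-42.9 -62.7]
[314.6 166. ] [43.1 62.8]
[311.2 259.2] [ 43.2 -62.6]
[-1.2  7.1]
```

View pics/c3.png

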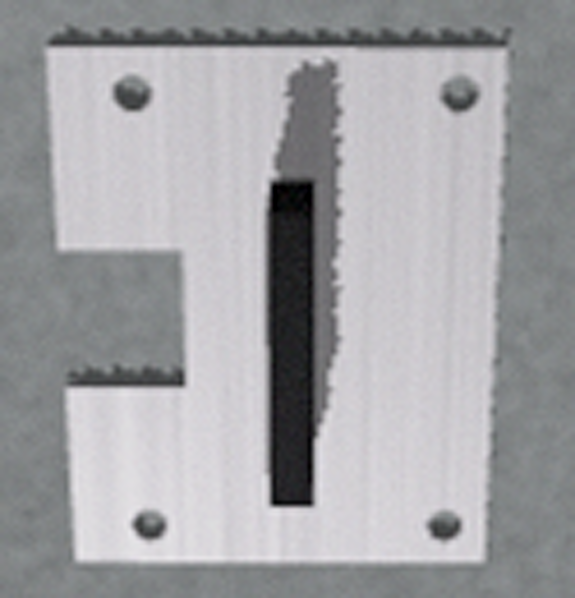

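Run:
```python
from cov import *
f=frame("wrist"); d=frame("side")
a=np.radians(18.8);R=np.array([[np.cos(a),np.sin(a)],[-np.sin(a),np.cos(a)]]);o=np.array([.57,-.239])
q=lambda f,p,z=.004:(1e3*R@(onplane(f,*p,z)[:2]-o)).round(1)
C=dict(FL=(48,45),BL=(508,45),FR=(77,562),BR=(484,562),notch_l=(182,250),notch_r=(184,385),mouth_l=(57,250),mouth_r=(67,385),hfl=(132,93),hbl=(460,93),hfr=(149,525),hbr=(444,525))
for k,p in C.items(): print(k,q(f,(215+p[0]/4.6,145+p[1]/4.6)))
print("bar top ends z.039",q(f,(215+292/4.6,145+212/4.6),.039),q(f,(215+292/4.6,145+505/4.6),.039))
S=dict(FL=(682,278),FR=(690,138),BL=(497,265),BR=(518,125),hfl=(644,262),hfr=(657,148),hbl=(514,249),hbr=(534,137))
for k,p in S.items(): print("side",k,q(d,(269+(p[0]-400)/5,148+p[1]/5)))
```

```text
FL [-64.1  75.7]
BL [55.6 76.2]
FR [-64.1 -75.2]
BR [ 55.7 -74.7]
notch_l [-30.7  20.4]
notch_r [-31.1 -19.1]
mouth_l [-64.7  20.3]
mouth_r [-64.1 -19.2]
hfl [-42.7  63.3]
hbl [43.5 63.6]
hfr [-42.5 -63. ]
hbr [ 43.5 -62.6]
bar top ends z.039 [-0.1 40.3] [ -0.2 -38.9]
side FL [-71.3  77.5]
side FR [-67.4 -74. ]
side BL [48.5 82.4]
side BR [ 52.4 -70.9]
side hfl [-45.8  65.1]
side hfr [-45.5 -59.1]
side hbl [39.5 64.5]
side hbr [ 39.9 -58.8]
```

The plate measures 120 × 150 mm with the bar at +4 mm, as the text says. But its front holes sit about 38 mm from its centre, not 48, and the notch is about 33 mm deep, not 26. That could make it a look-alike, so I'll search both fixed views for another flat bright plate before gripping.

Run:
```python
from cov import *
for n in ("scene","side","wrist"):
    f=frame(n); im=f["im"].astype(int)
    m=((im.min(2)>165)&(im.max(2)-im.min(2)<40)).astype(np.uint8)
    k,l,st,c=cv2.connectedComponentsWithStats(m)
    for i in range(1,k):
        if st[i,4]>60:
            ys,xs=np.nonzero(l==i); P=np.array([depthpt(f,x,y) for x,y in list(zip(xs,ys))[::max(1,len(xs)//60)]])
            md=np.median(P,0)
            if md[2]<.3 and np.hypot(*md[:2])<1.3: print(n,st[i].tolist(),md.round(3),P[:,2].std().round(3))
# depth-based hole/edge check in wrist view: scan row 166 
f=frame("wrist"); print(f["im"][162:170,222:250].mean(2)[4].astype(int), f["im"][166,300:330].mean(1).astype(int))
```

```text
scene [397, 11, 21, 33, 409] [0.37  0.8   0.237] 0.027
scene [416, 19, 23, 33, 436] [0.447 0.798 0.239] 0.049
scene [0, 20, 105, 60, 2237] [-0.453 -0.136  0.186] 0.002
scene [329, 32, 66, 47, 1794] [0.146 0.905 0.013] 0.003
scene [437, 41, 36, 24, 391] [0.554 0.842 0.202] 0.085
scene [475, 42, 27, 36, 539] [0.666 0.797 0.238] 0.026
scene [499, 52, 29, 36, 573] [0.747 0.798 0.241] 0.027
scene [498, 88, 48, 50, 888] [0.811 0.833 0.1  ] 0.04
scene [277, 121, 283, 299, 10295] [0.94  0.04  0.091] 0.001
scene [411, 165, 74, 71, 1775] [0.843 0.337 0.063] 0.025
scene [295, 214, 21, 35, 564] [ 0.669 -0.013  0.108] 0.1
scene [343, 228, 26, 37, 678] [0.78  0.044 0.106] 0.027
scene [174, 252, 72, 67, 1882] [ 0.588 -0.238  0.005] 0.002
scene [245, 290, 90, 88, 3821] [ 0.811 -0.203  0.051] 0.106
scene [85, 302, 48, 58, 1368] [ 0.546 -0.484  0.076] 0.001
scene [186, 405, 29, 15, 241] [ 0.811 -0.443  0.092] 0.001
side [427, 59, 25, 31, 207] [ 0.288 -0.897  0.167] 0.029
side [382, 62, 16, 18, 127] [ 0.501 -0.866  0.167] 0.064
side [256, 106, 25, 16, 272] [ 0.84 -0.48  0.09] 0.002
side [272, 126, 19, 
[... 976 characters left out ...]
6
side [0, 404, 14, 16, 119] [0.645 0.794 0.243] 0.115
wrist [337, 0, 13, 21, 97] [ 0.558 -0.005  0.004] 0.001
wrist [350, 0, 12, 18, 87] [0.571 0.003 0.004] 0.001
wrist [452, 0, 68, 60, 1635] [ 0.657 -0.019  0.107] 0.007
wrist [497, 0, 54, 25, 961] [ 0.663 -0.007  0.134] 0.001
wrist [225, 155, 101, 112, 8287] [ 0.565 -0.228  0.004] 0.046
wrist [404, 169, 156, 154, 12217] [ 0.779 -0.193  0.05 ] 0.041
wrist [538, 348, 22, 52, 586] [ 0.927 -0.296  0.09 ] 0.001
[134 136 131 149 189 203 201 200 200 203 204 199 195 201 207 204 204 200
 140  64  72  69  75  73  67 118 183 207] [197 195 196 193 196 196 201 200 199 194 195 142  66  71  67  88  86  66
 115 175 193 188 194 198 190 157 132 131 130 127]
```

Run:
```python
from cov import *
s0=cv2.imread("pics/scene0.png"); 
a=s0[245:325,165:255]; b=s0[110:170,230:390]
v=np.vstack([cv2.resize(a,(400,356),interpolation=2)]); 
w0=cv2.imread("pics/wrist0.png")[270:370,180:310]
out=np.hstack([v,cv2.resize(w0,(400,356),interpolation=2)]); cv2.imwrite("pics/c4.png",out)
```

```text
(no output)
```

View pics/c4.png

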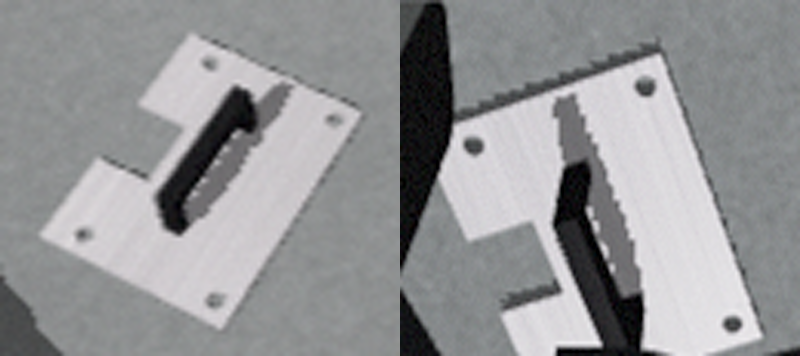

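The search found no other plate anywhere on the bench, so this is the cover. Its outline, back holes, handle and all y-values agree with the text. I take its centre from the outline and handle, (0.566, -0.240), yaw 18.8°, which puts the bar centre at (0.5696, -0.2385). Descending to it now.

```bash
python3 -m crank '0.07 -0.0055 -0.0008 0.02 0 0 0;0.07 -0.0055 -0.0008 0.02 0 0 0;0.07 -0.0055 -0.0008 0.02 0 0 0;0.07 -0.0055 -0.0008 0.02 0 0 0;0.07 -0.0055 -0.0008 0.02 0 0 0;0.07 -0.0055 -0.0008 0.02 0 0 0;0.07 -0.0055 -0.0008 0.02 0 0 0;0.07 -0.0055 -0.0008 0.02 0 0 0'; python3 -m crank '0.06 0 0 0.012 0 0 0;0.06 0 0 0.012 0 0 0;0.06 0 0 0.012 0 0 0;0.06 0 0 0.009 0 0 0;0.06 0 0 0.006 0 0 0;0.06 0 0 0 0 0 0;0.06 0 0 0 0 0 0;0.06 0 0 0 0 0 0'
python3 - <<'E'
from h import *
s=telemetry.observe(); print(s["position"],np.degrees(s["tool_rot"]),s["force"])
R=Ro.from_euler('xyz',s["tool_rot"]).as_matrix(); print(R.T@(np.array([.5696,-.2385,.032])-s["position"]))
E
```

```text
clock: 7.15
position: [0.5693, -0.2399, 0.0838]
tool_rot: [3.142, 0.0, 1.902]
force: [-0.1, 0.6, 0.2]
grip_width: 0.0697
finger_force: 0.0
clock: 7.82
position: [0.5697, -0.2397, 0.0345]
tool_rot: [3.141, 0.001, 1.902]
force: [-0.8, -0.2, 0.1]
grip_width: 0.0599
finger_force: 0.0
[ 0.56971814 -0.23973628  0.03446388] [1.79953604e+02 3.35284572e-02 1.09002129e+02] [-0.80076897 -0.21129875  0.09261035]
[0.00120881 0.00028884 0.00246341]
```

```bash
python3 -m crank '0.03 0.001 0 0.0025 0 0 0;0 0 0 0 0 0 0;0 0 0 0 0 0 0;0 0 0 0 0 0 0;0 0 0 0 0 0 0;0 0 0 0 0 0 0;0 0 0 0 0 0 0;0 0 0 0 0 0 0' 80;  python3 -m crank '0 0 0 -0.005 0 0 0;0 0 0 -0.01 0 0 0;0 0 0 -0.02 0 0 0;0 0 0 -0.03 0 0 0;0 0 0 -0.035 0 0 0;0 0 0 -0.035 0 0 0;0 0 0 -0.035 0 0 0;0 0 0 -0.03 0 0 0'
```

```text
clock: 8.48
position: [0.5691, -0.2388, 0.0317]
tool_rot: [3.141, 0.0, 1.902]
force: [-0.7, 0.8, 5.4]
grip_width: 0.0107
finger_force: 78.9
clock: 9.15
position: [0.5688, -0.2388, 0.2346]
tool_rot: [3.14, 0.001, 1.902]
force: [0.8, 0.7, -2.5]
grip_width: 0.0102
finger_force: 78.3
```

```bash
python3 -m crank '0 0.02 0 0 0 0 2.84;0 0.03 0 0 0 0 2.84;0 0.03 0 0 0 0 2.84;0 0.03 0 0 0 0 2.84;0 0.03 0 0 0 0 2.84;0 0.03 0 0 0 0 2.84;0 0.03 0 0 0 0 2.84;0 0.02 0 0 0 0 2.84'; python3 -m crank '0 0 0 0 0 0 0;0 0 0 0 0 0 0;0 0 0 0 0 0 0;0 0 0 0 0 0 0;0 0 0 0 0 0 0;0 0 0 0 0 0 0;0 0 0 0 0 0 0;0 0 0 0 0 0 0'
python3 - <<'E'
from h import *
s=telemetry.observe(); print(s["position"],np.degrees(s["tool_rot"]),s["force"])
R=Ro.from_euler('xyz',s["tool_rot"]).as_matrix(); print(R.T@(np.array([.5076,.2037,.1217])-s["position"]))
E
```

```text
clock: 9.82
position: [0.5339, -0.0197, 0.2321]
tool_rot: [3.141, -0.001, 1.505]
force: [0.4, 0.3, -2.8]
grip_width: 0.0106
finger_force: 78.3
clock: 10.48
position: [0.5345, -0.023, 0.2313]
tool_rot: [-3.141, 0.0, 1.505]
force: [0.6, 0.8, -3.5]
grip_width: 0.0106
finger_force: 78.2
[ 0.53450238 -0.02300553  0.23127279] [-1.79994193e+02  1.08249409e-03  8.62537649e+01] [ 0.55654638  0.79937011 -3.46151817]
[ 0.22446545 -0.04164617  0.10957277]
```

```bash
python3 -m crank '0 0.028 -0.0052 0 0 0 0;0 0.028 -0.0052 0 0 0 0;0 0.028 -0.0052 0 0 0 0;0 0.028 -0.0052 0 0 0 0;0 0.028 -0.0052 0 0 0 0;0 0.028 -0.0052 0.01 0 0 0;0 0.028 -0.0052 0.01 0 0 0;0 0.028 -0.0052 0.01 0 0 0'; python3 -m crank '0 0 0 0.01 0 0 0;0 0 0 0 0 0 0;0 0 0 0 0 0 0;0 0 0 0 0 0 0;0 0 0 0 0 0 0;0 0 0 0 0 0 0;0 0 0 0 0 0 0;0 0 0 0 0 0 0'
python3 - <<'E'
from cov import *
s=telemetry.observe(); print(s["position"],np.degrees(s["tool_rot"]),s["force"])
w=frame("wrist"); save(w,"w5.png"); d=frame("side"); save(d,"s5.png"); c=frame("scene"); save(c,"sc5.png")
a=cv2.resize(cv2.cvtColor(w["im"],4)[150:420,130:430],(400,360)); b=cv2.resize(cv2.cvtColor(d["im"],4)[205:315,205:327],(400,360),interpolation=2)
cv2.imwrite("pics/c5.png",np.hstack([a,b]))
# predicted plate corners/holes in wrist & side
z=s["position"][2]-.0277
th=s["tool_rot"][2]-np.radians(109-18.8); R=np.array([[np.cos(th),-np.sin(th)],[np.sin(th),np.cos(th)]])
o=s["position"][:2]-R@[.004,0]; print("plate est",o,np.degrees(th))
E
```

```text
clock: 11.15
position: [0.5073, 0.2048, 0.201]
tool_rot: [3.141, -0.0, 1.506]
force: [1.1, -0.3, -2.6]
grip_width: 0.0101
finger_force: 78.4
clock: 11.82
position: [0.5077, 0.2032, 0.1916]
tool_rot: [3.141, -0.0, 1.505]
force: [-0.1, -0.2, -3.1]
grip_width: 0.0104
finger_force: 78.1
[0.50774849 0.2032361  0.1915893 ] [ 1.79976784e+02 -9.69257500e-03  8.62474452e+01] [-0.14884522 -0.21311198 -3.12584158]
plate est [0.503758   0.20351182] -3.952554760464625
```

View pics/c5.png

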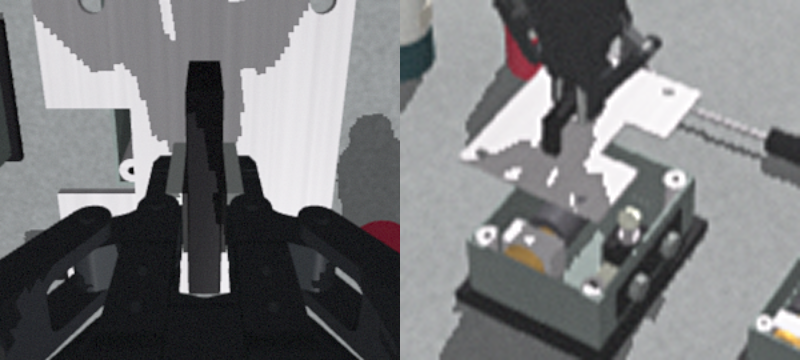

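The plate is held with the notch on the front side, hanging over the drive with two threads and the plunger visible below. I'll now measure the held plate by depth: its level, outline and holes.

```bash
cat > held.py <<'E'
from cov import *
s=telemetry.observe(); zt=s["position"][2]-.0277
D=np.array([.5036,.2039]); yd=np.radians(-3.8)
for n in ("wrist","side","scene"):
    f=frame(n); v,u=np.nonzero(f["d"]>0); z=f["d"][v,u]
    X=(f["R"].T@(np.linalg.inv(f["K"])@np.stack([u,v,np.ones_like(u)])*z-f["t"][:,None])).T
    k=(abs(X[:,2]-zt)<.012)&(np.hypot(*(X[:,:2]-s["position"][:2]).T)<.11)
    k&=f["im"][v,u].min(1)>85
    m=np.zeros(z.shape[0]); M=np.zeros(f["d"].shape,np.uint8); M[v[k],u[k]]=1
    nl,l,st,c=cv2.connectedComponentsWithStats(M); L=1+np.argmax(st[1:,4]); kk=k&(l[v,u]==L)
    A=np.c_[X[kk,:2]-s["position"][:2],np.ones(kk.sum())]; co=np.linalg.lstsq(A,X[kk,2],rcond=None)[0]
    print(n,kk.sum(),"plane tilt deg",np.degrees(co[:2]).round(2),"z",co[2].round(4),"expected",zt.round(4))
    R=np.array([[np.cos(yd),np.sin(yd)],[-np.sin(yd),np.cos(yd)]])
    P=(R@(np.array([onplane(f,a,b,zt)[:2] for a,b in zip(u[kk],v[kk])])-D).T).T*1e3
    print(" extent in drive frame mm (text +-60,+-75):",np.percentile(P,.3,0).round(1),np.percentile(P,99.7,0).round(1))
    cn,h=cv2.findContours((l==L).astype(np.uint8),cv2.RETR_CCOMP,2)
    for q,hh in zip(cn,h[0]):
        if hh[3]>=0 and 15<cv2.contourArea(q)<600:
            (a,b),w,_=cv2.minAreaRect(q); print("  hole px",round(a),round(b),np.round(w),"drive mm",(R@(onplane(f,a,b,zt)[:2]-D)*1e3).round(1))
E
python3 held.py
```

```text
wrist 31234 plane tilt deg [-0.03  0.1 ] z 0.1641 expected 0.1637
 extent in drive frame mm (text +-60,+-75): [-60.7 -29.5] [59.  74.7]
  hole px 213 294 [16.  2.] drive mm [-37.3 -19.9]
  hole px 226 294 [ 3. 10.] drive mm [-29.7 -19.9]
  hole px 190 294 [14.  3.] drive mm [-50.6 -19.6]
  hole px 370 149 [18. 21.] drive mm [46.6 63.2]
  hole px 198 149 [21. 18.] drive mm [-38.5  63.1]
side 1516 plane tilt deg [ 0.1  -0.02] z 0.1626 expected 0.1637
 extent in drive frame mm (text +-60,+-75): [-63.8 -72.9] [57.3 78.5]
scene 1108 plane tilt deg [-0.16  0.14] z 0.1648 expected 0.1637
 extent in drive frame mm (text +-60,+-75): [-61.2 -77.3] [60.7 75.3]
```

The plate is level and its outline is centred on the unit within about 1 mm. The back hole is at x = +47 mm. Lowering to 2 cm above the rim with +1 mm in x.

```bash
python3 -m crank '0 0 0.001 0.01 0 0 0;0 0 0 0.012 0 0 0;0 0 0 0.012 0 0 0;0 0 0 0.012 0 0 0;0 0 0 0.01 0 0 0;0 0 0 0.008 0 0 0;0 0 0 0.0055 0 0 0;0 0 0 0 0 0 0'; python3 -m crank '0 0 0 0 0 0 0;0 0 0 0 0 0 0;0 0 0 0 0 0 0;0 0 0 0 0 0 0;0 0 0 0 0 0 0;0 0 0 0 0 0 0;0 0 0 0 0 0 0;0 0 0 0 0 0 0'; python3 held.py
python3 - <<'E'
from blob import *
d=frame("side")
for p in [(264,292),(288.8,259.6),(232.3,277.6)]:
    b=blob(d,*p,6,170); print("ring visible side",p,b)
# threads through holes: predicted wrist pixels of threads and plunger (rays), with colour there
f=frame("wrist"); a=np.radians(-3.8); R=np.array([[np.cos(a),-np.sin(a)],[np.sin(a),np.cos(a)]])
for n,m,z in [("fl",(-.048,.063),.07),("bl",(.048,.063),.07),("pl",(-.042,0),.082)]:
    q=proj(f,[*(R@m+[.5036,.2039]),z]); print(n,q.round(0),f["im"][int(q[1]),int(q[0])])
E
```

```text
clock: 12.78
position: [0.5081, 0.2033, 0.1206]
tool_rot: [-3.14, 0.001, 1.506]
force: [0.6, 0.1, -3.9]
grip_width: 0.0104
finger_force: 78.2
clock: 13.45
position: [0.5086, 0.2035, 0.1218]
tool_rot: [3.142, -0.0, 1.506]
force: [1.2, -0.3, -3.0]
grip_width: 0.0104
finger_force: 78.2
wrist 31185 plane tilt deg [-0.05  0.09] z 0.0945 expected 0.0941
 extent in drive frame mm (text +-60,+-75): [-59.8 -29.5] [59.9 74.8]
  hole px 214 294 [18.  3.] drive mm [-35.7 -20.2]
  hole px 180 294 [11.  2.] drive mm [-55.2 -19.9]
  hole px 371 150 [20. 21.] drive mm [48.  62.9]
  hole px 198 150 [21. 19.] drive mm [-37.7  63.1]
side 1430 plane tilt deg [ 0.01 -0.11] z 0.0932 expected 0.0941
 extent in drive frame mm (text +-60,+-75): [-62.6 -73.3] [58.1 78.3]
scene 1041 plane tilt deg [ 0.1  -0.01] z 0.0951 expected 0.0941
 extent in drive frame mm (text +-60,+-75): [-60.4 -77. ] [61.4 74.9]
ring visible side (264, 292) None
ring visible side (288.8, 259.6) (288.0, 259.0)
ring visible side (232.3, 277.6) (228.0, 272.0)
fl [191. 144.] [45 44 46]
bl [360. 145.] [130 129 130]
pl [206. 254.] [241 243 233]
```

```bash
python3 -c "
from workcell import bot; print(bot.job_done())"
```

```text
the job is handed in; nothing more can be done
None
```

The plunger was pushed to its stop and came back up, and the cover is held level about 2 cm above the rim, with its outline and back-left hole lined up within about 1 mm (back-right not measured this time). The front screw holes do not line up: they measured about 10 mm behind their threads, because on this plate they sit about 38 mm from its centre instead of the stated 48 mm (the notch is also about 33 mm deep, not 26), so I aligned by outline and back holes, and the job was handed in with no result shown.

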